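Set the nylon face on a croquet head and lift the head, level, off its block

TASK

Lower the white nylon face, spigot down, into the bore in the upper end of the lignum head so that it sits fully home and level (do not drop it in), and let go of it. Then take hold of the head itself just below the loose face, not by the face, lift it up out of the holding block until its foot is at least 5 cm above the block, and finish still holding it there, upright and steady with the face still seated, ready for the press. Leave the press, the pin tin and the centring cone alone.

Things in the scene. Friction and masses are not known exactly. Their poses are not given: they have to be found in the camera images.
- face_centre (a point): The white nylon face, loose, lying spigot down on the bench: a round flange 55 mm in diameter and 12 mm thick, and under it a central round spigot 36 mm in diameter and 8 mm long with a chamfered end (20 mm high in all, 42 g). This point is its centre, on its axis, 10 mm above the spigot's end and 10 mm below the flange's flat top. z is its axis, away from the spigot (up). So as it lies on the bench the flange spans 8 to 20 mm above the bench.
- face_seat (a point): A point of the same nylon face: centre of the flange's underside, 2 mm below face_centre. When seated, it coincides with head_end. z along the face's axis, up.
- head_end (a point): Centre of the upper end of the lignum head, in the plane of its flat rim, which is 56 mm in outer diameter (the last 10 mm of the head below it are turned down to about 60 mm). In the rim is a round bore 39 mm wide and 10 mm deep, its mouth eased by 1 mm, which takes the face's spigot; the flange then rests on the rim. z is the head's axis, up.
- head_mid (a point): Centre of the lignum head, on its axis, half-way along: 90 mm below head_end and 90 mm above its foot. The head is a plain turned pale wooden cylinder, 62 mm in diameter and 180 mm long, about 0.64 kg, loose, standing on end in the holding block. z is its axis, up.
- block: Wooden holding block fixed to the bench, 120 x 120 mm and 40 mm high, origin at the centre of its underside on the bench. It has a blind bore from above, 68 mm wide, with its floor 15 mm above the bench; the head stands loose in it, its foot on that floor (so the head's upper end is 195 mm above the bench). z up, x and y along its sides.
- press: Cast iron lever press fixed on the bench, left of the block: foot 250 x 150 mm, about 0.55 m high with its lever. Origin on the bench under the ram and the round anvil, x pointing from there back to the column (the foot spans x -80 to 170 mm, y -75 to 75 mm); the lever is on the +y side. Not to be touched.
- tin_mid (a point): Tin canister of brass pins, open, 73 mm in diameter and 92 mm high, loose on the bench. This point is its centre, half-way up. z up. To be left alone.
- cone_mid (a point): Steel centring cone, 44 mm in diameter at its foot and 54 mm high, loose on the bench with its point up. This point is on its axis, half-way up. z up. To be left alone.
Not all that is in view belongs to the job. Of the things like the part that bears face_centre, leave any that is green; of the rest the smaller one is meant.

How it is judged:
By the outcome, as a careful person would: the job done as asked, in the order asked, and still so for the second after the job is handed in, while the arm keeps its last pose, push and grip.
It also fails if it takes over 45 s, if anything falls off the work surface, if the arm or the gripper's body presses on something with over 40 N, if the wrist force passes 120 N, or if a joint passes its speed limit or range.

ROBOT

A 6-joint arm with a two-finger parallel gripper is mounted at the origin on the work surface. World frame = base frame: x ahead of the robot, y to its left, z up, the work surface at z = 0. Lengths are in mm, angles in rad, forces in N, time in s.
With the tool pointing down it reaches from about 350 to 775 mm from the base axis. Payload 7.3 kg.
Tool frame: the origin (TCP) lies at the very end of the fingers, on their centre line; the grasp point (between the pads) lies 19 mm behind it (pinch_z is the distance from the TCP to the grasp point, in mm); z points along the fingers, y is the direction in which the jaws open and shut (so a half turn about z gives the same grasp; the last joint's range is limited). The gripper opens to 92 mm and grips with 3 to 60 N. Pads are 19 mm wide; open, the fingers measure 130 mm over their backs; the gripper's body (75 mm by 190 mm) begins 47 mm behind the grasp point.
Start: joints at [1.075, 0.342, 1.524, -0, 1.275, -0.146], TCP at [179.909, 493.232, 226.741] pointing down, gripper open.
Joint ranges: [-2.53, 2.53], [-0.77, 2.02], [0.04, 2.7], [-1, 4.14], [0.28, 2.66], [-3.11, 3.11]. Speed limits (rad/s): [2.57, 2.57, 3.14, 3.14, 3.14, 3.14].

INTERFACE

Orientations are given as [roll, pitch, yaw] about the fixed x, y, z axes, in that order (R = Rz(yaw) Ry(pitch) Rx(roll)).
In Python, from plant import * gives the robot as it stands.
- The arm moves only by the tool step_arm, never from a script. Its argument "moves" is one flat list of numbers, 7 for each row, row after row: the shift along the tool's x, y, z scaled (see below), then the turn, a rotation vector about the tool's x, y, z scaled (see below), then the closure, from -1 (fully open) to 1 (shut). A call has 1 to 8 rows; each row shifts and turns the pose as measured when the row begins, along the tool's axes as they then stand; what a row does not reach is not made up. The controller multiplies each number of a shift by 2 cm and each number of a turn by 4 degrees. A row lasts 1/12 s, in which the tool goes at most 41.7 mm and 7.16 degrees, less where a joint would pass 70% of its speed; a pose out of reach is approached as far as the arm can. A call with a number of a shift or a turn outside -1 to 1 is refused whole. A call with a gripper value outside its range is refused whole. The fingers move at their own pace and stop on an object; the grip force is fixed at half the most. Time passes only in rows, so rows that do not move let the fingers close. It gives the time, the measured TCP pose, the force and the opening at its end, in the units of the state.
- get_obs(): the state, without advancing time (a new reading comes with each control period).
- capture(name): name is "scene" or "side" or "wrist"; returns the picture (400x640x3 uint8, red, green, blue); there is no depth.
- get_calibration(name): a dict with "mtx" (3x3 intrinsics, pixels), "eye" and "orientation" of the camera in the world; the wrist camera has in their place "mount" (4x4, takes a point from camera to tool coordinates, whose origin is the TCP and whose axes are the flange's). Camera axes: x right, y down, z forward; pixel columns grow to the right and rows downward; lengths in mm; the calibration is good to about 2 mm. The wrist camera is an equidistant fisheye: a pixel r from the principal point sees the ray r / f radians off the axis. A picture is of the moment at which its call begins: read the wrist's pose just before it. get_calibration takes no time and is no camera call.
- close_job(): hands the job in, once; it reports no verdict.
The state is a dict: "time": time; "joint_positions": joint angles; "dq": joint speeds; "tau": joint torques, N m; "tool_pos": TCP position; "tcp_rot": TCP orientation; "contact_force": force on the tool from outside, world axes, zero at the start; "moment": the same for the moment, N m; "grip_width": finger opening in mm.
Only numpy, scipy, OpenCV 4.12 (cv2) and the standard library are available. Lean on these libraries where they do the work, as an engineer would, in place of code of your own. Each camera call takes 0.05 s, during which the arm holds its last target.

## Working session

There is one attempt and no reset: what is moved stays moved. The work goes in short steps, Python scripts to look and compute and a tool call to move; the robot and the scene stay as the last step left them, time stands still between calls to the robot, and variables do not carry over. Pictures are saved under pics/ and viewed, and the job is handed in when it is done.

Besides the shell and the picture viewer there is one more tool, called after "Emit:" as name(argument=value, ...) on one line, values as JSON. step_arm: Moves the arm, as the interface text tells. Shifts and turns lie within -1 to 1; 1 stands for 2 cm of shift or 4 degrees of turn. Its arguments: {"type":"object","properties":{"moves":{"type":"array"}},"required":["moves"]}

```bash
ls; mkdir -p pics; python3 - <<'E'
from plant import *
import cv2
print(get_obs())
for n in("scene","side","wrist"):
    im=capture(n); cv2.imwrite(f"pics/{n}0.png",im[...,::-1]); print(n,get_calibration(n))
E
```

```text
pics
{'time': 0.0, 'joint_positions': array([ 1.07498489e+00,  3.42710335e-01,  1.52501994e+00, -4.40450685e-05,
        1.27542912e+00, -1.45986955e-01]), 'dq': array([ 0.00192189, -0.00029606,  0.00181167,  0.00094183,  0.00013895,
       -0.00076891]), 'tau': array([-1.30177123e-03, -4.31227720e+01, -2.44212806e+01,  7.16271345e-02,
        5.60293312e-02, -1.40899874e-04]), 'tool_pos': array([179.71796086, 492.83374281, 226.05039185]), 'tcp_rot': array([-3.14003645e+00, -1.86242347e-04,  2.79178088e+00]), 'contact_force': array([-0.22566112, -0.15206441, -0.28297534]), 'moment': array([-0.00247982,  0.03721914,  0.00739266]), 'grip_width': 91.55807338920476}
scene {'mtx': array([[361.5062827 ,   0.        , 326.6406836 ],
       [  0.        , 361.5062827 , 196.38079337],
       [  0.        ,   0.        ,   1.        ]]), 'eye': array([1007.10185137, -640.14007597,  792.62448487]), 'orientation': array([-2.26081134,  0.01434065,  0.61714553])}
side {'mtx': array([[466.51187201,   0.        , 320.06287236],
       [  0.        , 466.51187201, 199.46552043],
       [  0.        ,   0.        ,   1.        ]]), 'eye': array([ 184.19732519, -973.29405439,  820.98537354]), 'orientation': array([-2.15387911,  0.00378816, -0.34163594])}
wrist {'mtx': array([[309.70691629,   0.        , 324.54510235],
       [  0.        , 309.70691629, 197.95193407],
       [  0.        ,   0.        ,   1.        ]]), 'mount': array([[ 1.87837693e-03, -9.65855863e-01, -2.59073200e-01,
         6.96315313e+01],
       [ 9.99998217e-01,  1.86443381e-03,  2.99526330e-04,
         2.49306435e-01],
       [ 1.93725572e-04, -2.59073300e-01,  9.65857643e-01,
        -1.58073153e+02],
       [ 0.00000000e+00,  0.00000000e+00,  0.00000000e+00,
         1.00000000e+00]])}
```

View pics/scene0.png

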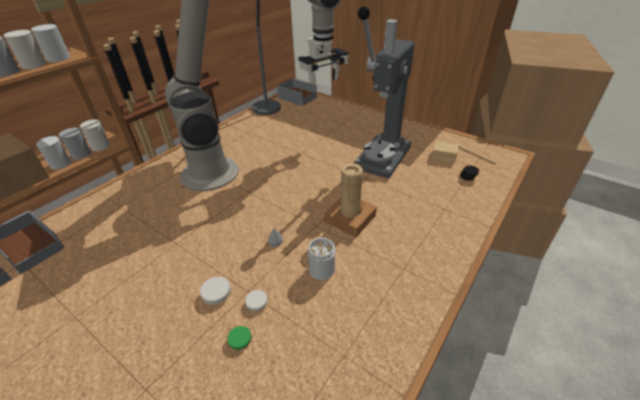

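View pics/side0.png

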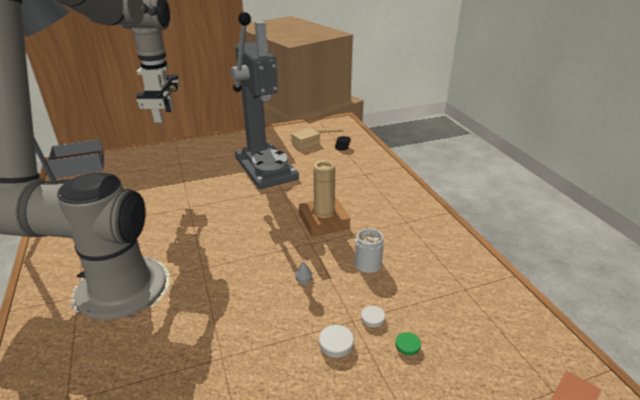

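View pics/wrist0.png

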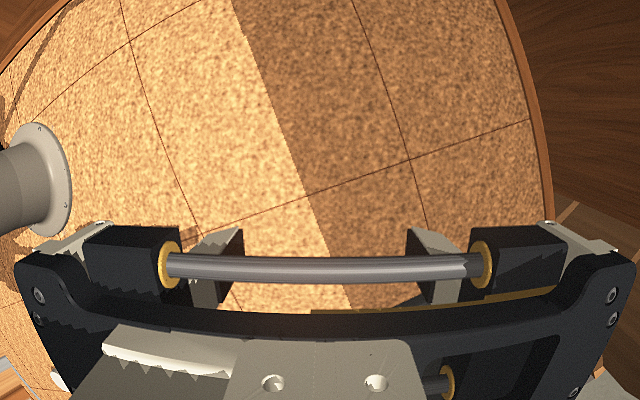

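The scene picture shows three discs: a large white one (scene 215,291; side 337,341), a small white one (scene 256,300; side 373,317) and a green one (scene 239,338; side 408,344). I choose the small white one by the description. The head and block are at scene (351,190), the tin at (321,258), the cone at (275,235) and the press at (385,100).

```bash
cat > h.py <<'E'
import numpy as np, cv2
from scipy.spatial.transform import Rotation as R
from plant import *
def rm(e): return R.from_euler('xyz',e).as_matrix()
def ray(n,uv,obs=None):
    c=get_calibration(n); K=c['mtx']; uv=np.atleast_2d(np.array(uv,float))
    x=(uv-K[:2,2])/K[0,0]
    if n=='wrist':
        r=np.linalg.norm(x,axis=1); d=np.c_[x*np.sinc(r/np.pi)[:,None]**0*(np.sin(r)/np.maximum(r,1e-9))[:,None],np.cos(r)]
        T=np.eye(4);T[:3,:3]=rm(obs['tcp_rot']);T[:3,3]=obs['tool_pos'];M=T@c['mount']
        return M[:3,3],d@M[:3,:3].T
    Rm=rm(c['orientation']); d=np.c_[x,np.ones(len(x))]
    return np.array(c['eye']),d@Rm.T
def plane(n,uv,z,obs=None):
    o,d=ray(n,uv,obs); return o+d*((z-o[2])/d[:,2])[:,None]
def proj(n,p,obs=None):
    c=get_calibration(n);K=c['mtx'];p=np.atleast_2d(p)
    if n=='wrist':
        T=np.eye(4);T[:3,:3]=rm(obs['tcp_rot']);T[:3,3]=obs['tool_pos'];M=T@c['mount']
        q=(p-M[:3,3])@M[:3,:3]; r=np.linalg.norm(q[:,:2],axis=1);th=np.arctan2(r,q[:,2])
        return K[:2,2]+K[0,0]*q[:,:2]*(th/np.maximum(r,1e-9))[:,None]
    q=(p-np.array(c['eye']))@rm(c['orientation']); return K[:2,2]+K[0,0]*q[:,:2]/q[:,2:]
def circ(P):
    A=np.c_[2*P[:,:2],np.ones(len(P))];s=np.linalg.lstsq(A,(P[:,:2]**2).sum(1),rcond=None)[0]
    return s[:2],np.sqrt(s[2]+s[0]**2+s[1]**2)
E
python3 - <<'E'
from h import *
for n,(u,v),nb,hd in(("scene",(256,300),(215,291),(351,190)),("side",(373,317),(337,341),(324,190))):
    im=cv2.imread(f"pics/{n}0.png")
    cr=im[v-50:v+50,u-60:u+60]; cv2.imwrite(f"pics/c_{n}.png",cv2.resize(cr,None,fx=5,fy=5,interpolation=2))
    cr=im[hd[1]-50:hd[1]+50,hd[0]-60:hd[0]+60]; cv2.imwrite(f"pics/h_{n}.png",cv2.resize(cr,None,fx=5,fy=5,interpolation=2))
    hsv=cv2.cvtColor(im,cv2.COLOR_BGR2HSV)
    m=((hsv[...,1]<60)&(hsv[...,2]>120)).astype(np.uint8)
    k,l,s,c=cv2.connectedComponentsWithStats(m)
    for p in((u,v),nb):
        i=l[p[1],p[0]]; print(n,p,s[i],c[i],plane(n,c[i],14))
E
```

```text
scene (256, 300) [245 290  23  21 362] [255.69060773 299.61049724] [[ 540.96063976 -311.81848474   14.        ]]
scene (215, 291) [200 277  31  27 620] [214.34677419 289.21451613] [[ 430.41163676 -350.2986388    14.        ]]
side (373, 317) [361 306  24  21 419] [372.5823389  315.95465394] [[ 542.25499954 -314.25351941   14.        ]]
side (337, 341) [319 325  35  33 920] [335.77608696 340.50869565] [[ 438.18993774 -350.88396577   14.        ]]
```

```bash
cd pics; python3 -c "
import cv2,numpy as np
cv2.imwrite('m.png',cv2.resize(np.vstack([np.hstack([cv2.imread('c_scene.png'),cv2.imread('c_side.png')]),np.hstack([cv2.imread('h_scene.png'),cv2.imread('h_side.png')])]),(720,600)))"
```

```text
(no output)
```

View pics/m.png

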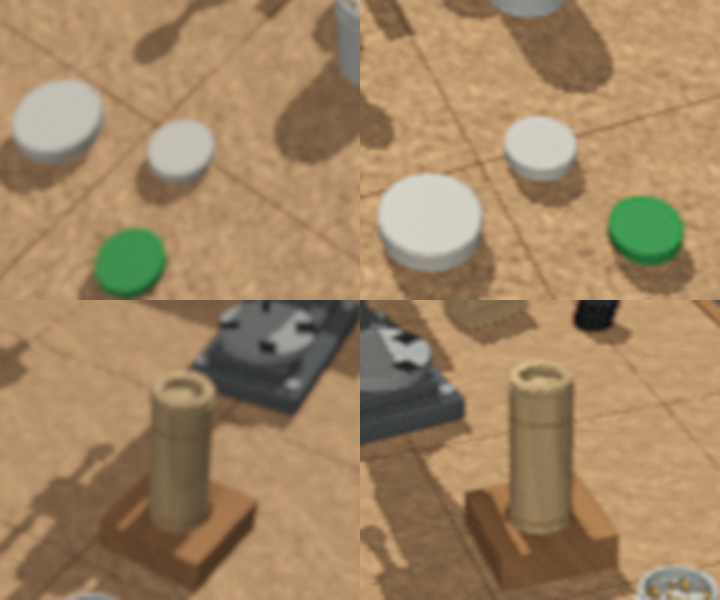

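```bash
python3 - <<'E'
from h import *
print('head',plane('scene',(351.7,169),195),plane('side',(324,165.7),195))
print('press anvil',plane('scene',(379,152),40),plane('side',(270,160),40))
print('press base corners',plane('scene',[(355,165),(390,173),(411,140)],10), plane('side',[(236,155),(262,186),(298,180)],10))
print('tin',plane('scene',(321,243),92),plane('side',(369,236),92))
print('cone',plane('scene',(275,240),5),plane('side',(304,278),5))
E
```

```text
head [[569.04282689  86.0077457  195.        ]] [[566.30128547  76.21400689 195.        ]]
press anvil [[481.57288022 428.16084228  40.        ]] [[497.60937114 438.58239461  40.        ]]
press base corners [[429.74733321 340.01238472  10.        ]
 [563.27838654 368.28486776  10.        ]
 [525.79745371 626.19480455  10.        ]] [[401.09368267 573.23357042  10.        ]
 [439.88867316 327.70354774  10.        ]
 [563.22575341 323.86468875  10.        ]]
tin [[ 606.98866317 -119.33151098   92.        ]] [[ 612.17840022 -131.7515182    92.        ]]
cone [[ 436.65052744 -123.03724893    5.        ]] [[ 436.56423101 -132.96769998    5.        ]]
```

Emit:
step_arm(moves=[-0.64,-0.93,0,0,0,0,-1,-0.64,-0.93,0,0,0,0,-1,-0.64,-0.93,0,0,0,0,-1,-0.64,-0.93,0,0,0,0,-1,-0.64,-0.93,0,0,0,0,-1,-0.64,-0.93,0,0,0,0,-1,-0.64,-0.93,0,0,0,0,-1])

```text
time: 0.73
tool_pos: [218.8, 336.2, 223.5]
tcp_rot: [-3.137, -0.002, 2.797]
contact_force: [0.2, -0.5, 0.5]
grip_width: 91.4
```

```bash
python3 - <<'E'
from h import *
print('green',plane('scene',(239,338),14),plane('side',(408,344),14))
E
```

```text
green [[ 581.87935603 -409.05263423   14.        ]] [[ 579.98642883 -411.67468551   14.        ]]
```

Emit:
step_arm(moves=[-0.9,-0.6,0,0,0,0,-1,-0.9,-0.6,0,0,0,0,-1,-0.9,-0.6,0,0,0,0,-1,-0.9,-0.6,0,0,0,0,-1,-0.9,-0.6,0,0,0,0,-1,-0.9,-0.6,0,0,0,0,-1,-0.9,-0.6,0,0,0,0,-1,-0.9,-0.6,0,0,0,0,-1])

```text
time: 1.4
tool_pos: [322.8, 188.4, 223.1]
tcp_rot: [-3.136, -0.003, 2.8]
contact_force: [-0.2, 1.2, 0.7]
grip_width: 91.7
```

Emit:
step_arm(moves=[-0.9,-0.6,0,0,0,0,-1,-0.9,-0.6,0,0,0,0,-1,-0.9,-0.6,0,0,0,0,-1,-0.9,-0.6,0,0,0,0,-1,-0.9,-0.6,0,0,0,0,-1,-0.9,-0.6,0,0,0,0,-1])

```text
time: 1.9
tool_pos: [402.6, 78.1, 222.6]
tcp_rot: [-3.135, -0.005, 2.799]
contact_force: [0.1, 0.9, 0.6]
grip_width: 91.6
```

```bash
python3 - <<'E'
from h import *
o=get_obs(); im=capture('wrist'); cv2.imwrite('pics/w1.png',im[...,::-1])
import pickle; pickle.dump(o,open('w1.pkl','wb'))
print(proj('wrist',[567,81,195],o),o['tool_pos'],o['tcp_rot'])
E
```

```text
[[389.14535472 387.02472394]] [402.60262011  78.10530699 222.61503584] [-3.13536209 -0.00455662  2.79897789]
```

View pics/w1.png

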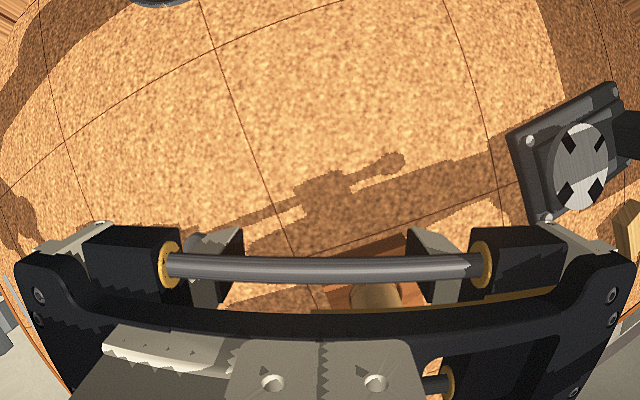

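The wrist view shows the gripper's crossbar hiding everything below row about 230. The press anvil is at (580,165), and the block peeks out at (360,280). To look at something from the wrist I'll place the TCP beyond it, in -tool x.

Emit:
step_arm(moves=[-1,-0.97,0,0,0,0,-1,-1,-0.97,0,0,0,0,-1,-1,-0.97,0,0,0,0,-1,-1,-0.97,0,0,0,0,-1,-1,-0.97,0,0,0,0,-1,-1,-0.97,0,0,0,0,-1,-1,-0.97,0,0,0,0,-1,-1,-0.97,0,0,0,0,-1])

```text
time: 2.62
tool_pos: [504.7, -130.2, 221.4]
tcp_rot: [-3.136, -0.007, 2.801]
contact_force: [0.1, 0.0, 0.8]
grip_width: 91.8
```

Emit:
step_arm(moves=[-1,-0.97,0,0,0,0,-1,-1,-0.97,0,0,0,0,-1,-1,-0.97,0,0,0,0,-1,-1,-0.97,0,0,0,0,-1,-1,-0.97,0,0,0,0,-1,-1,-0.97,0,0,0,0,-1,-1,-0.97,0,0,0,0,-1,-1,-0.97,0,0,0,0,-1])

```text
time: 3.28
tool_pos: [605.9, -338.8, 217.4]
tcp_rot: [-3.138, -0.013, 2.8]
contact_force: [0.5, 0.7, 1.2]
grip_width: 91.9
```

```bash
python3 - <<'E'
from h import *
o=get_obs(); im=capture('wrist'); cv2.imwrite('pics/w2.png',im[...,::-1])
import pickle; pickle.dump(o,open('w2.pkl','wb'))
print(proj('wrist',[541.5,-313,20],o),o['tool_pos'],o['tcp_rot'],o['joint_positions'])
E
```

```text
[[327.43490853 119.3011698 ]] [ 605.90409147 -338.76232452  217.40965114] [-3.13757314 -0.01297555  2.79957936] [-0.61668128  0.6838865   0.97524191 -0.00741002  1.49386542 -1.84487878]
```

View pics/w2.png

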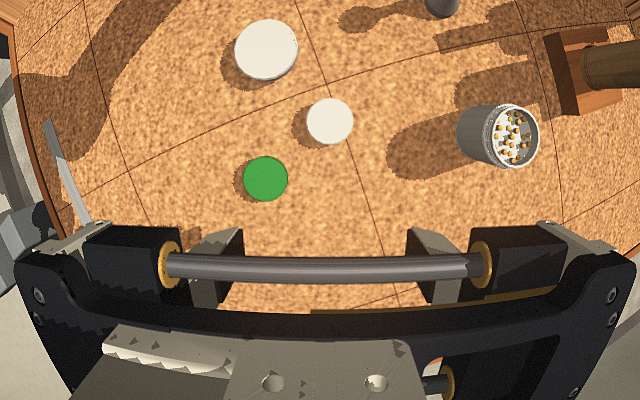

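The wrist view shows the small white face at (330,121), the large white disc at (266,50), green at (265,179) and the tin at (510,137). I'll measure the face here.

```bash
python3 - <<'E'
from h import *
import pickle
o=pickle.load(open('w2.pkl','rb')); im=cv2.imread('pics/w2.png'); hsv=cv2.cvtColor(im,cv2.COLOR_BGR2HSV)
m=((hsv[...,1]<70)&(hsv[...,2]>170)).astype(np.uint8)
k,l,s,c=cv2.connectedComponentsWithStats(m)
for p in((330,121),(266,50)):
    i=l[p[1],p[0]]; cs,_=cv2.findContours((l==i).astype(np.uint8),0,1); P=cs[0][:,0]
    print(s[i],c[i],circ(plane('wrist',P,20,o)),plane('wrist',c[i],20,o))
T=rm(o['tcp_rot']); print(T.T@(np.array([542,-313.5,110])-o['tool_pos']),T)
E
```

```text
[ 306   98   47   47 1718] [329.31606519 120.75494761] (array([ 543.78081173, -311.51925863]), np.float64(26.305296923182656)) [[ 543.78791592 -311.5356751    20.        ]]
[ 234   19   64   61 3015] [265.64809287  48.86368159] (array([ 436.83250728, -352.15171053]), np.float64(36.9525575080483)) [[ 437.8705379  -351.79174803   20.        ]]
[ 67.27600201   2.80198601 108.28129817] [[-9.42002044e-01  3.35332610e-01 -1.35716637e-02]
 [ 3.35356220e-01  9.42091231e-01  5.64939267e-04]
 [ 1.29751879e-02 -4.01916789e-03 -9.99907741e-01]]
```

```bash
cat >> h.py <<'E'
def plan(t,yaw=None):
    o=get_obs();T=rm(o['tcp_rot']); yaw=o['tcp_rot'][2] if yaw is None else yaw
    D=rm([np.pi,0,yaw]); w=R.from_matrix(T.T@D).as_rotvec()
    s=T.T@(np.array(t,float)-o['tool_pos'])
    print('t %.2f'%o['time'],'pos',o['tool_pos'].round(1),'rot',o['tcp_rot'].round(4),'F',o['contact_force'].round(1),'w',round(o['grip_width'],1))
    print(' shift units',(s/20).round(2),'turn units',(np.degrees(w)/4).round(3))
E
python3 -c "
from h import *
plan([543.3,-312,60],2.80)"
```

```text
t 3.33 pos [ 606.6 -343.6  215.7] rot [-3.1356 -0.0122  2.7967] F [-4.4  0.3 -1.1] w 91.8
 shift units [3.42 0.46 7.83] turn units [-0.085 -0.175 -0.046]
```

Emit:
step_arm(moves=[0.43,0.06,0.9,-0.08,-0.18,-0.05,-1,0.43,0.06,0.95,0,0,0,-1,0.43,0.06,0.95,0,0,0,-1,0.43,0.06,0.95,0,0,0,-1,0.43,0.06,0.95,0,0,0,-1,0.43,0.06,0.95,0,0,0,-1,0.43,0.06,0.95,0,0,0,-1,0.43,0.06,0.95,0,0,0,-1])

```text
time: 4.0
tool_pos: [544.7, -313.2, 57.6]
tcp_rot: [-3.14, 0.005, 2.796]
contact_force: [-0.5, 0.4, 0.5]
grip_width: 92.0
```

```bash
python3 -c "
from h import *
plan([543.3,-312,10],2.80)"
```

```text
t 4.00 pos [ 544.7 -313.2   57.6] rot [-3.1402  0.0054  2.796 ] F [-0.5  0.4  0.5] w 92.0
 shift units [0.1  0.04 2.38] turn units [-0.02   0.077 -0.058]
```

Emit:
step_arm(moves=[0.05,0.02,0.7,-0.02,0.08,-0.05,-1,0.05,0.02,0.7,0,0,0,-1,0,0,0.6,0,0,0,-1,0,0,0.3,0,0,0,-1,0,0,0,0,0,0,-1])

```text
time: 4.42
tool_pos: [540.0, -308.3, 4.0]
tcp_rot: [3.138, -0.01, 2.8]
contact_force: [-0.4, 0.1, 0.5]
grip_width: 92.0
```

```bash
python3 -c "
from h import *
plan([543.3,-312,10],2.80)
o=get_obs();im=capture('wrist'); cv2.imwrite('pics/w3.png',im[...,::-1]);im=capture('side'); cv2.imwrite('pics/s3.png',cv2.resize(im[260:360,310:440,::-1],None,fx=5,fy=5,interpolation=2))
"
```

```text
t 4.42 pos [ 540.  -308.3    4. ] rot [ 3.1384 -0.0103  2.8002] F [-0.4  0.1  0.5] w 92.0
 shift units [-0.21 -0.12 -0.3 ] turn units [ 0.046 -0.148  0.002]
```

View pics/w3.png

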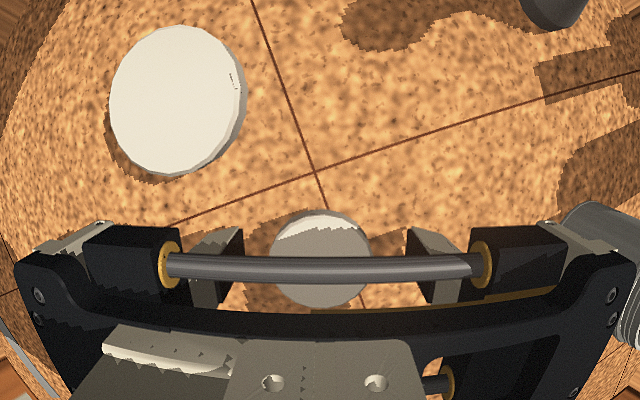

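View pics/s3.png

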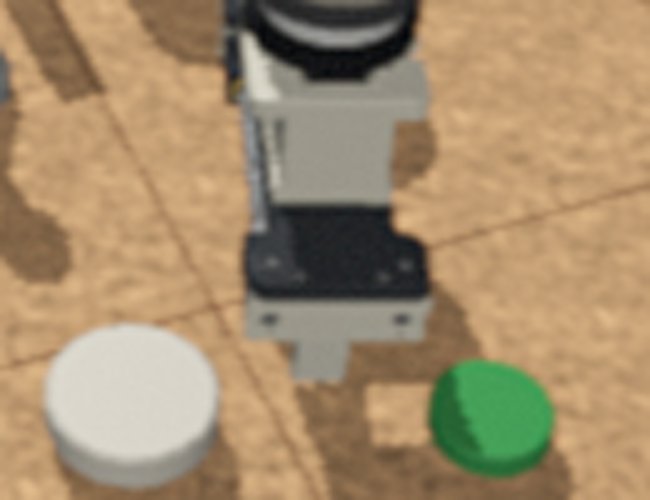

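The face sits between the fingers at wrist (320,260). I'll correct a few mm in position and in height.

Emit:
step_arm(moves=[-0.2,-0.1,-0.3,0.05,-0.15,0,-1,0,0,0,0,0,0,-1])

```text
time: 4.68
tool_pos: [545.3, -313.2, 13.4]
tcp_rot: [-3.139, 0.006, 2.8]
contact_force: [-0.2, -0.3, 0.2]
grip_width: 92.3
```

```bash
python3 -c "
from h import *
plan([543.3,-312,10],2.80)
"
```

```text
t 4.68 pos [ 545.3 -313.2   13.4] rot [-3.1395  0.006   2.8002] F [-0.2 -0.3  0.2] w 92.3
 shift units [0.12 0.02 0.17] turn units [-0.03   0.086  0.003]
```

Emit:
step_arm(moves=[0.06,0.01,0.1,-0.01,0.05,0,-1,0,0,0,0,0,0,-1])

```text
time: 4.85
tool_pos: [545.4, -313.6, 13.4]
tcp_rot: [-3.139, 0.006, 2.8]
contact_force: [0.2, -0.4, -0.3]
grip_width: 91.9
```

```bash
python3 -c "
from h import *
plan([543.3,-312,10],2.80)
"
```

```text
t 4.85 pos [ 545.4 -313.6   13.4] rot [-3.139   0.0062  2.8001] F [ 0.2 -0.4 -0.3] w 91.9
 shift units [0.13 0.04 0.17] turn units [-0.037  0.089  0.002]
```

Emit:
step_arm(moves=[0.12,0.04,0.18,-0.03,0.09,0,-1])

```text
time: 4.93
tool_pos: [544.2, -312.6, 11.0]
tcp_rot: [-3.14, 0.002, 2.8]
contact_force: [-0.4, -0.1, 0.2]
grip_width: 91.8
```

```bash
python3 -c "
from h import *
plan([543.3,-312,10],2.80)
"
```

```text
t 4.93 pos [ 544.2 -312.6   11. ] rot [-3.1403e+00  2.5000e-03  2.8001e+00] F [-0.4 -0.1  0.2] w 91.8
 shift units [0.05 0.01 0.05] turn units [-0.019  0.035  0.002]
```

Emit:
step_arm(moves=[0.05,0,0.05,0,0.03,0,1,0,0,0,0,0,0,1,0,0,0,0,0,0,1,0,0,0,0,0,0,1,0,0,0,0,0,0,1,0,0,0,0,0,0,1])

```text
time: 5.43
tool_pos: [542.3, -311.6, 9.1]
tcp_rot: [-3.141, -0.002, 2.8]
contact_force: [-0.6, -0.5, -0.1]
grip_width: 55.8
```

```bash
python3 -c "
from h import *
plan([543.3,-312,10],2.80)
"
```

```text
t 5.43 pos [ 542.3 -311.6    9.1] rot [-3.141e+00 -2.100e-03  2.800e+00] F [-0.6 -0.5 -0.1] w 55.8
 shift units [-0.05 -0.   -0.04] turn units [-0.008 -0.03   0.   ]
```

Emit:
step_arm(moves=[0,0,0,0,0,0,1,0,0,-0.2,0,-0.03,0,1,0,0,-0.5,0,0,0,1,0,0,-0.9,0,0,0,1,0,0,-0.9,0,0,0,1,0,0,-0.9,0,0,0,1,0,0,-0.9,0,0,0,1])

```text
time: 6.02
tool_pos: [539.9, -309.9, 96.5]
tcp_rot: [3.139, -0.009, 2.8]
contact_force: [0.5, 0.4, -0.0]
grip_width: 53.6
```

```bash
python3 -c "
from h import *
plan([635,55,290],2.80)
o=get_obs();im=capture('wrist'); cv2.imwrite('pics/w4.png',im[...,::-1])
"
```

```text
t 6.02 pos [ 539.9 -309.9   96.5] rot [ 3.1393 -0.0087  2.8   ] F [ 0.5  0.4 -0. ] w 53.6
 shift units [ 1.72 18.8  -9.62] turn units [ 0.032 -0.125 -0.   ]
```

View pics/w4.png

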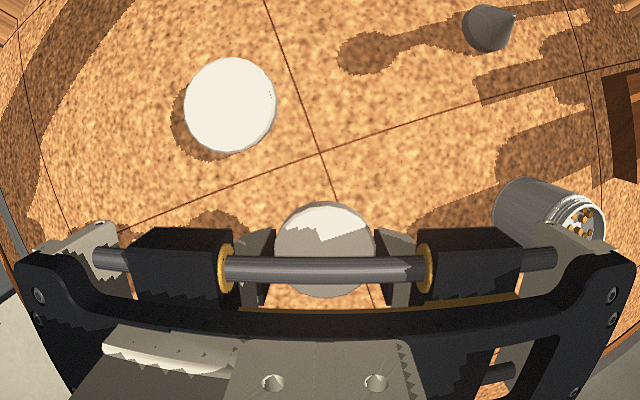

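```bash
python3 -c "
from h import *
for i in range(3): print(get_obs()['grip_width'])
o=get_obs();T=rm(o['tcp_rot'])
a=np.linspace(0,2*np.pi,8,endpoint=False)
P=np.c_[27.5*np.cos(a),27.5*np.sin(a),-11+0*a]
print(proj('wrist',o['tool_pos']+P@T.T,o).round(1))
print(proj('wrist',o['tool_pos']+T@[0,0,-11],o))
im=cv2.imread('pics/w4.png'); cv2.imwrite('pics/w4c.png',cv2.resize(im[180:320,230:430],None,fx=4,fy=4))
"
```

```text
53.74211837738716
53.74211837738716
53.74211837738716
[[323.9 203.2]
 [362.5 218.6]
 [376.  253.3]
 [359.2 285.1]
 [323.8 297.6]
 [288.5 285. ]
 [271.8 253.1]
 [285.3 218.4]]
[[323.86966503 253.73359575]]
```

View pics/w4c.png

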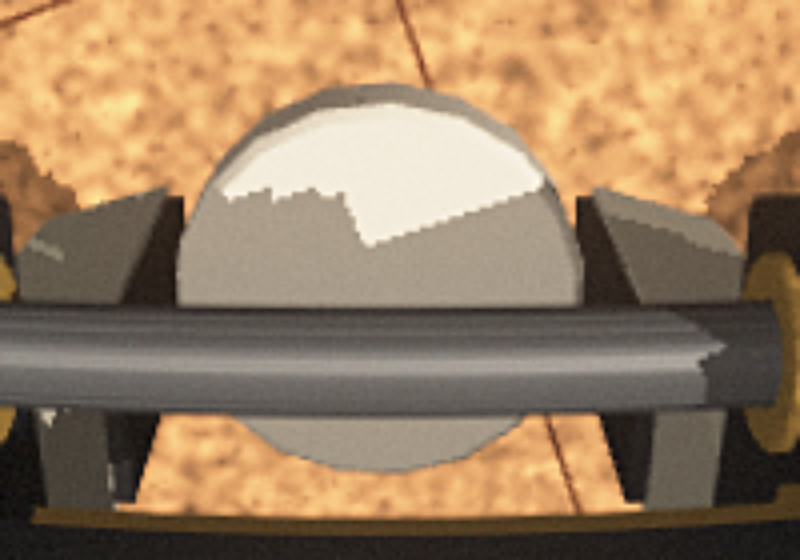

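Emit:
step_arm(moves=[0.09,0.8,-0.7,0.03,-0.1,0,1,0.09,1,-0.7,0,0,0,1,0.09,1,-0.7,0,0,0,1,0.09,1,-0.7,0,0,0,1,0.09,1,-0.7,0,0,0,1,0.09,1,-0.7,0,0,0,1,0.09,1,-0.7,0,0,0,1,0.09,1,-0.7,0,0,0,1])

```text
time: 6.73
tool_pos: [579.5, -157.2, 221.0]
tcp_rot: [-3.138, 0.009, 2.793]
contact_force: [0.3, 0.6, -0.3]
grip_width: 54.0
```

Emit:
step_arm(moves=[0.09,1,-0.6,0,0,0,1,0.09,1,-0.6,0,0,0,1,0.09,1,-0.6,0,0,0,1,0.09,1,-0.6,0,0,0,1,0.09,1,-0.5,0,0,0,1,0.09,1,-0.4,0,0,0,1,0.09,1,-0.2,0,0,0,1,0.09,1,0,0,0,0,1])

```text
time: 7.4
tool_pos: [620.9, 7.2, 302.8]
tcp_rot: [-3.14, 0.021, 2.793]
contact_force: [0.5, 1.0, -0.9]
grip_width: 53.2
```

```bash
python3 -c "
from h import *
plan([635,55,290],2.80)
"
```

```text
t 7.40 pos [620.9   7.2 302.8] rot [-3.1395  0.021   2.7928] F [ 0.5  1.  -0.9] w 53.2
 shift units [0.17 2.49 0.63] turn units [-0.03   0.301 -0.103]
```

Emit:
step_arm(moves=[0.05,0.9,0.2,-0.02,0.25,-0.1,1,0.05,0.9,0.2,0,0,0,1,0,0.5,0,0,0,0,1,0,0,0,0,0,0,1])

```text
time: 7.73
tool_pos: [635.2, 57.5, 297.5]
tcp_rot: [3.14, 0.007, 2.805]
contact_force: [-0.2, 0.8, 0.2]
grip_width: 53.3
```

```bash
python3 -c "
from h import *
plan([635,55,290],2.80)
import pickle
for n in('wrist','side','scene'):
    o=get_obs();pickle.dump(o,open(f'{n}5.pkl','wb'));im=capture(n); cv2.imwrite(f'pics/{n}5.png',im[...,::-1])
    print(o['tool_pos'],proj(n,[567,81,195],o),proj(n,o['tool_pos'],o))
a=cv2.imread('pics/side5.png'); b=cv2.imread('pics/scene5.png')
cv2.imwrite('pics/m5.png',np.hstack([cv2.resize(a[90:240,270:400],None,fx=3,fy=3,interpolation=2),cv2.resize(b[90:240,290:420],None,fx=3,fy=3,interpolation=2)]))
"
```

```text
t 7.73 pos [635.2  57.5 297.5] rot [3.14   0.0066 2.8045] F [-0.2  0.8  0.2] w 53.3
 shift units [-0.03 -0.12  0.37] turn units [0.023 0.094 0.065]
[635.16644868  57.51968672 297.48013246] [[323.64952948 113.05146916]] [[323.90728865 245.28890273]]
[634.91823473  56.61619977 297.45025109] [[323.64362033 164.85432569]] [[351.16086785 130.61897257]]
[634.81549269  55.62131962 297.48595217] [[350.15150167 169.60772013]] [[368.4305408  150.07261696]]
```

View pics/wrist5.png

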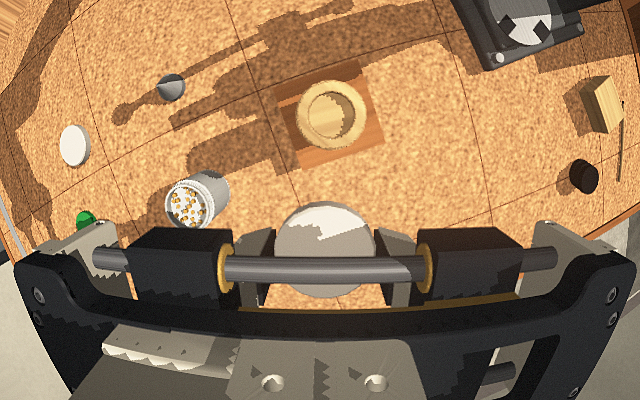

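View pics/m5.png

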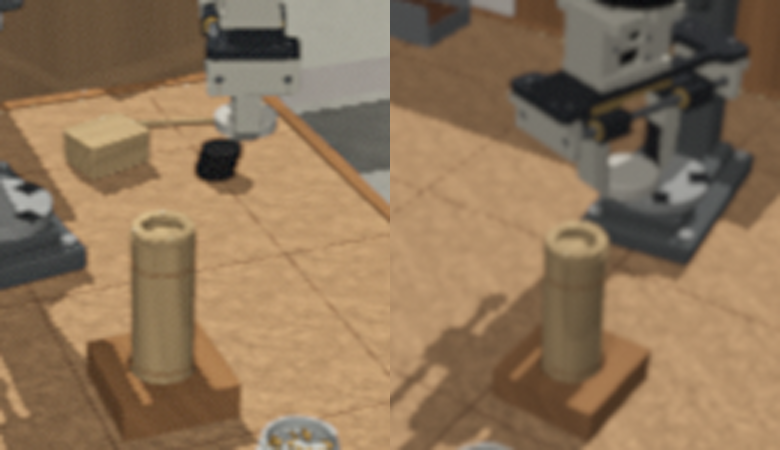

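The wrist view shows the head's ring centred near (331,114), and the face held at (325,250). Next I'll measure the ring.

```bash
python3 -c "
from h import *
im=cv2.imread('pics/wrist5.png'); cv2.imwrite('pics/w5c.png',cv2.resize(im[60:180,260:400],None,fx=5,fy=5,interpolation=2))
"
```

```text
(no output)
```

View pics/w5c.png

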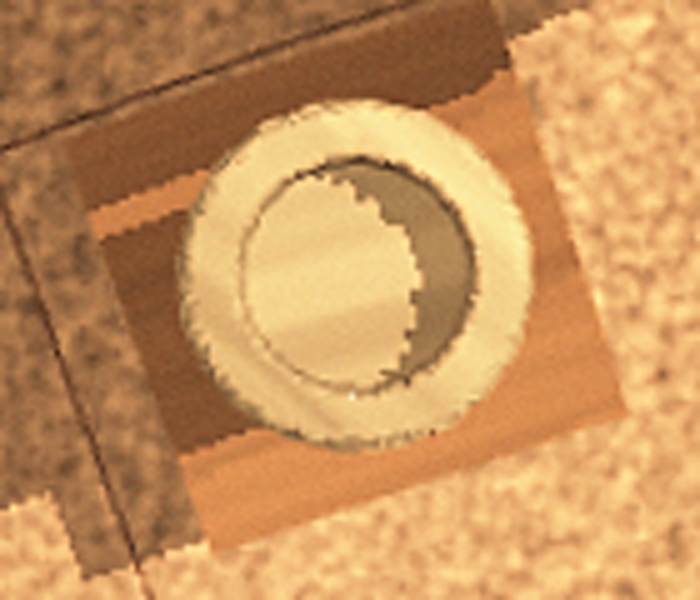

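```bash
python3 -c "
from h import *
import pickle
o=pickle.load(open('wrist5.pkl','rb'))
f=lambda L:[((x+.5)/5-.5+260,(y+.5)/5-.5+60) for x,y in L]
B=f([(238,277),(478,277),(358,157),(358,395)]);O=f([(185,272),(531,272),(358,98),(358,447)])
for z in(195,):
  print(circ(plane('wrist',B,z,o)),circ(plane('wrist',O,z,o)))
im=cv2.imread('pics/wrist5.png'); cv2.imwrite('pics/w5d.png',cv2.resize(im[190:310,260:390],None,fx=5,fy=5,interpolation=2))
a=cv2.imread('pics/side5.png');cv2.imwrite('pics/s5d.png',cv2.resize(a[90:150,320:390],None,fx=8,fy=8,interpolation=2))
"
```

```text
(array([570.44913013,  86.46960022]), np.float64(19.99729328506334)) (array([569.90253553,  86.69872394]), np.float64(29.13915257687083))
```

View pics/w5d.png

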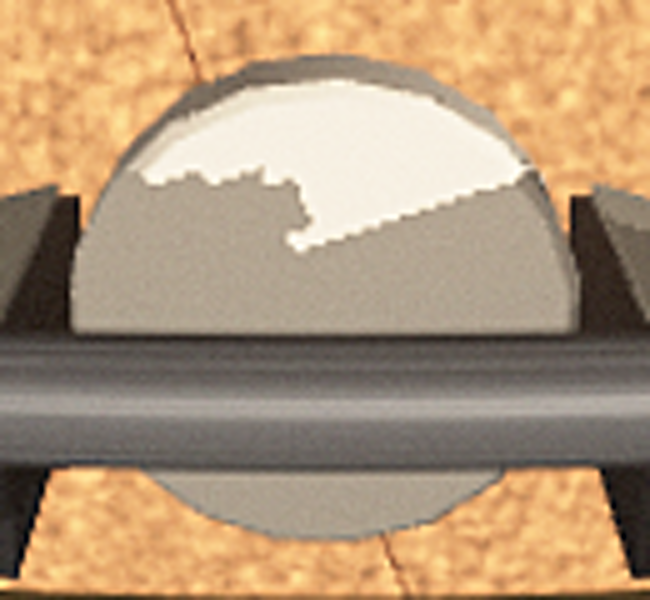

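View pics/s5d.png

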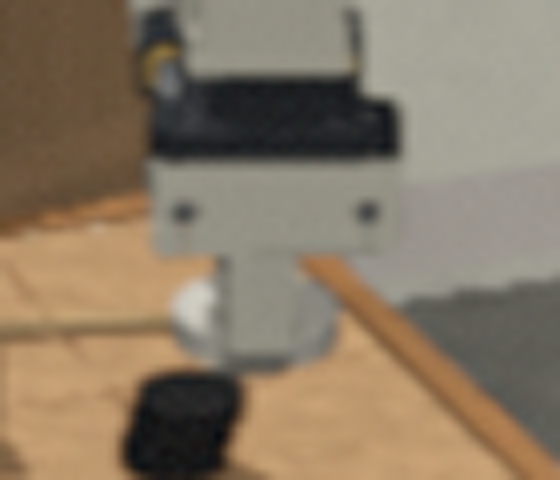

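```bash
python3 -c "
from h import *
import pickle
o=pickle.load(open('wrist5.pkl','rb'))
f=lambda L:[((x+.5)/5-.5+260,(y+.5)/5-.5+190) for x,y in L]
C=f([(72,300),(576,300),(330,82),(325,540),(505,470),(145,470),(135,165),(535,170)])
c,r=circ(plane('wrist',C,o['tool_pos'][2]+11,o)); T=rm(o['tcp_rot'])
print(c,r,T.T@(np.r_[c,o['tool_pos'][2]+11]-o['tool_pos']))
for n in('side','scene'): print(n,proj(n,[570.2,86.6,195],o),proj(n,[570.2,86.6,40],o))
plan([570.5,86.5,240],2.80)
"
```

```text
[635.89809419  57.84081807] 26.764866361329872 [ -0.65646903   0.56221168 -10.99506239]
side [[324.04194576 163.72777154]] [[323.99407028 209.96001448]]
scene [[352.1544258  169.03251096]] [[350.63875769 209.64014906]]
t 7.88 pos [634.8  55.  297.5] rot [3.141  0.0067 2.8021] F [-0.3 -0.1 -0.2] w 54.0
 shift units [3.57 0.41 2.85] turn units [0.008 0.095 0.03 ]
```

Emit:
step_arm(moves=[0.6,0.07,0.6,0,0.08,0,1,0.6,0.07,0.6,0,0,0,1,0.6,0.07,0.6,0,0,0,1,0.6,0.07,0.6,0,0,0,1,0.6,0.07,0.5,0,0,0,1,0.5,0.06,0.4,0,0,0,1,0,0,0,0,0,0,1])

```text
time: 8.47
tool_pos: [568.8, 77.1, 230.7]
tcp_rot: [-3.14, 0.006, 2.79]
contact_force: [-1.1, 0.9, -1.1]
grip_width: 53.6
```

```bash
python3 -c "
from h import *
plan([569.4,86.3,225],2.80)
import pickle
for n in('wrist','side','scene'):
    o=get_obs();pickle.dump(o,open(f'{n}6.pkl','wb'));im=capture(n); cv2.imwrite(f'pics/{n}6.png',im[...,::-1])
    print(o['tool_pos'],proj(n,[569.4,86.3,195],o),proj(n,o['tool_pos'],o))
a=cv2.imread('pics/side6.png'); b=cv2.imread('pics/scene6.png')
cv2.imwrite('pics/m6.png',np.hstack([cv2.resize(a[90:215,270:380],None,fx=3.5,fy=3.5,interpolation=2),cv2.resize(b[90:215,295:405],None,fx=3.5,fy=3.5,interpolation=2)]))
"
```

```text
t 8.47 pos [568.8  77.1 230.7] rot [-3.1403  0.0055  2.7904] F [-1.1  0.9 -1.1] w 53.6
 shift units [0.13 0.44 0.29] turn units [-0.019  0.079 -0.137]
[568.75971244  77.1373378  230.7283941 ] [[337.43373121 219.73045944]] [[323.91218381 245.29177759]]
[569.98602396  76.66284609 231.77322335] [[323.8063478  163.82579301]] [[325.2389878  153.46869522]]
[571.09940052  76.61284377 232.49700049] [[351.86076561 168.99169683]] [[350.91596886 159.77199093]]
```

View pics/wrist6.png

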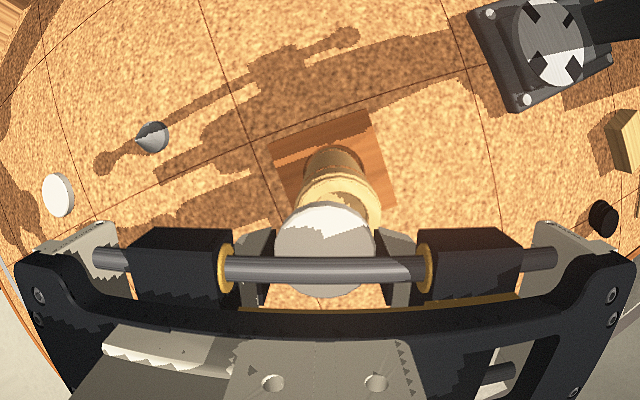

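View pics/m6.png

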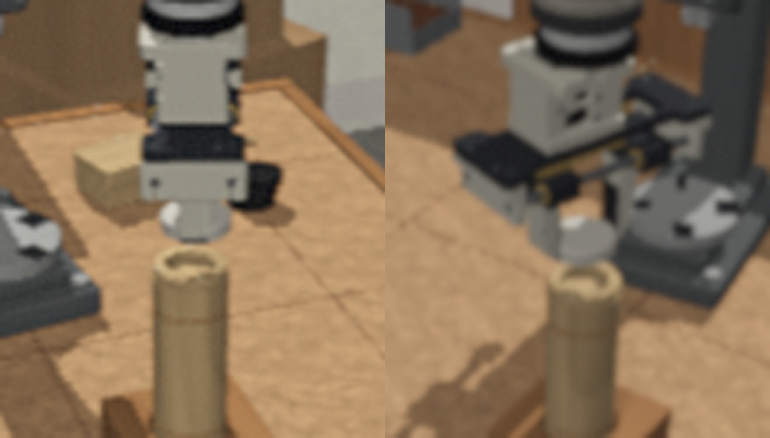

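```bash
python3 -c "
from h import *
plan([569.4,86.3,225],2.80)
"
```

```text
t 8.62 pos [571.8  76.7 232.8] rot [3.1412 0.0106 2.7902] F [-0.5  0.7 -0.1] w 53.6
 shift units [0.28 0.41 0.39] turn units [ 0.005  0.152 -0.141]
```

Emit:
step_arm(moves=[0.25,0.4,0.3,0,0.15,-0.14,1])

```text
time: 8.7
tool_pos: [571.4, 84.5, 228.6]
tcp_rot: [3.141, 0.004, 2.798]
contact_force: [0.1, 0.5, -0.6]
grip_width: 53.9
```

```bash
python3 -c "
from h import *
plan([569.4,86.3,225],2.80)
"
```

```text
t 8.70 pos [571.4  84.5 228.6] rot [3.1405 0.004  2.7981] F [ 0.1  0.5 -0.6] w 53.9
 shift units [0.13 0.05 0.18] turn units [ 0.015  0.058 -0.027]
```

Emit:
step_arm(moves=[0.12,0.05,0.15,0.01,0.05,-0.02,1,0,0,0,0,0,0,1])

```text
time: 8.87
tool_pos: [570.1, 87.1, 224.9]
tcp_rot: [3.141, -0.001, 2.8]
contact_force: [0.3, -0.7, 0.1]
grip_width: 53.9
```

```bash
python3 -c "
from h import *
plan([569.4,86.3,225],2.80)
import pickle
n='wrist'
o=get_obs();pickle.dump(o,open(f'{n}7.pkl','wb'));im=capture(n)[...,::-1]; cv2.imwrite(f'pics/{n}7.png',im)
cv2.imwrite('pics/w7c.png',cv2.resize(im[120:320,240:420],None,fx=4,fy=3,interpolation=2)[:600])
plan([569.4,86.3,225],2.80)
"
```

```text
t 8.87 pos [570.1  87.1 224.9] rot [ 3.1406e+00 -5.0000e-04  2.8001e+00] F [ 0.3 -0.7  0.1] w 53.9
 shift units [ 0.02 -0.05 -0.01] turn units [ 0.014 -0.007  0.002]
t 8.92 pos [570.2  87.1 225. ] rot [ 3.1405e+00 -2.0000e-04  2.8001e+00] F [0.3 0.4 0.1] w 54.2
 shift units [ 0.03 -0.05  0.  ] turn units [ 0.016 -0.003  0.002]
```

View pics/w7c.png

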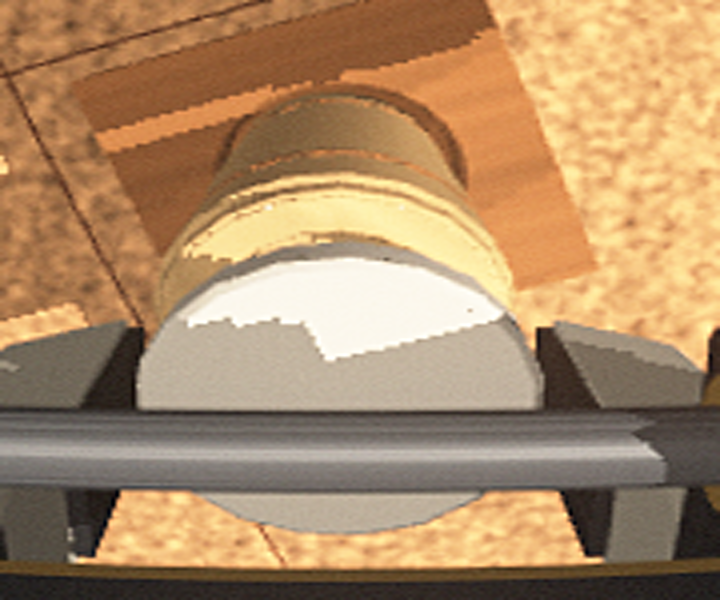

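```bash
python3 -c "
from h import *
import pickle
o=pickle.load(open('wrist7.pkl','rb'));T=rm(o['tcp_rot'])
g=lambda x,y:((x+.5)/4-.5+240,(y+.5)/3-.5+120)
for nm,p in dict(rimtop=(340,187),boretop=(342,236),rimL=(165,280),rimR=(505,262),rL=(215,215),rR=(470,218)).items():
    w=plane('wrist',g(*p),195,o)[0]; print(nm,(T.T@(w-o['tool_pos'])).round(1), np.hypot(*(w[:2]-[570.2,86.6])).round(1))
"
```

```text
rimtop [29.5  0.3 29.9] 29.8
boretop [19.   0.7 29.9] 19.3
rimL [  9.2 -27.7  29.9] 28.8
rimR [13.3 26.7 29.9] 30.3
rL [ 23.5 -19.2  29.9] 30.3
rR [22.9 20.8 29.9] 31.4
```

Emit:
step_arm(moves=[0.02,-0.02,0.3,0.01,0,0,1,0.01,-0.01,0.3,0,0,0,1,0,0,0.2,0,0,0,1,0,0,0,0,0,0,1])

```text
time: 9.25
tool_pos: [569.9, 86.6, 207.3]
tcp_rot: [3.141, 0.0, 2.8]
contact_force: [-0.4, -0.3, -0.8]
grip_width: 53.5
```

```bash
python3 -c "
from h import *
plan([569.7,86.5,196],2.80)
"
```

```text
t 9.25 pos [569.9  86.6 207.3] rot [3.1414e+00 1.0000e-04 2.8005e+00] F [-0.4 -0.3 -0.8] w 53.5
 shift units [ 0.01 -0.01  0.56] turn units [0.003 0.002 0.007]
```

Emit:
step_arm(moves=[0,0,0.15,0,0,0,1,0,0,0.15,0,0,0,1])

```text
time: 9.42
tool_pos: [570.0, 86.6, 200.9]
tcp_rot: [3.141, 0.0, 2.8]
contact_force: [0.4, 0.0, -0.7]
grip_width: 53.9
```

```bash
python3 -c "
from h import *
plan([569.7,86.5,196],2.80)
"
```

```text
t 9.42 pos [570.   86.6 200.9] rot [3.1414e+00 3.0000e-04 2.8005e+00] F [ 0.4  0.  -0.7] w 53.9
 shift units [ 0.01 -0.01  0.25] turn units [0.003 0.004 0.007]
```

Emit:
step_arm(moves=[0,0,0.12,0,0,0,1,0,0,0.1,0,0,0,1])

```text
time: 9.58
tool_pos: [570.0, 86.5, 195.9]
tcp_rot: [3.141, 0.0, 2.8]
contact_force: [-2.2, 0.1, 20.7]
grip_width: 53.7
```

```bash
python3 -c "
from h import *
plan([569.7,86.5,196],2.80)
"
```

```text
t 9.58 pos [570.   86.5 195.9] rot [3.1414e+00 3.0000e-04 2.8004e+00] F [-2.2  0.1 20.7] w 53.7
 shift units [ 0.01 -0.01 -0.  ] turn units [0.003 0.004 0.005]
```

Emit:
step_arm(moves=[0,0,-0.02,0,0,0,1])

```text
time: 9.67
tool_pos: [570.1, 86.5, 196.4]
tcp_rot: [3.141, 0.001, 2.8]
contact_force: [0.4, -0.5, -0.9]
grip_width: 54.1
```

```bash
python3 -c "
from h import *
plan([569.7,86.5,196],2.80)
a=capture('side')[...,::-1]; b=capture('scene')[...,::-1]
cv2.imwrite('pics/m8.png',np.hstack([cv2.resize(a[120:215,280:370],None,fx=4.4,fy=4.4,interpolation=2),cv2.resize(b[120:215,305:395],None,fx=4.4,fy=4.4,interpolation=2)]))
"
```

```text
t 9.67 pos [570.1  86.5 196.4] rot [3.1413e+00 7.0000e-04 2.8004e+00] F [ 0.4 -0.5 -0.9] w 54.1
 shift units [ 0.02 -0.01  0.02] turn units [0.004 0.01  0.005]
```

View pics/m8.png

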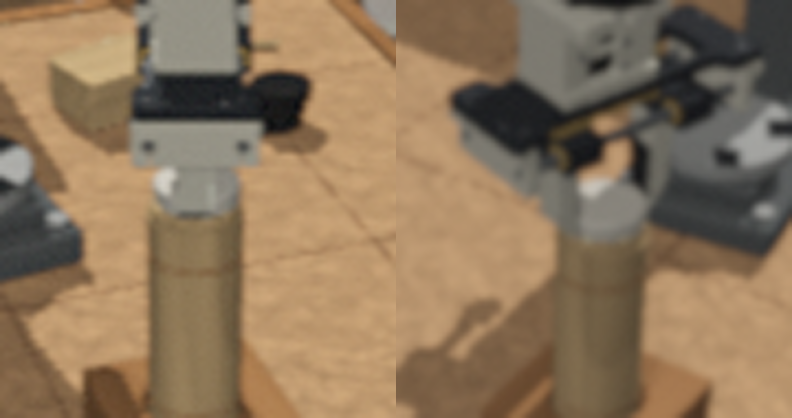

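The face is flush on the head in both views. I'll nudge it down until it just touches, then release.

Emit:
step_arm(moves=[0,0,0.03,0,0,0,1])

```text
time: 9.85
tool_pos: [570.1, 86.5, 196.0]
tcp_rot: [3.141, 0.001, 2.8]
contact_force: [-1.1, 0.3, 6.9]
grip_width: 53.5
```

Emit:
step_arm(moves=[0,0,0,0,0,0,-1,0,0,0,0,0,0,-1,0,0,0,0,0,0,-1,0,0,0,0,0,0,-1,0,0,0,0,0,0,-1])

```text
time: 10.27
tool_pos: [570.2, 86.5, 196.0]
tcp_rot: [3.141, 0.001, 2.8]
contact_force: [0.2, 0.6, -0.5]
grip_width: 82.6
```

```bash
python3 -c "
from h import *
plan([569.7,86.5,153],2.80)
import pickle
n='wrist'
o=get_obs();pickle.dump(o,open(f'{n}9.pkl','wb'));im=capture(n)[...,::-1]; cv2.imwrite(f'pics/{n}9.png',im)
A=cv2.resize(im[150:320,240:420],None,fx=2.2,fy=3,interpolation=2)
a=capture('side')[...,::-1]
B=cv2.resize(a[120:205,285:365],(400,510),interpolation=2)
cv2.imwrite('pics/m9.png',np.hstack([A,B]))
"
```

```text
t 10.27 pos [570.2  86.5 196. ] rot [3.1411e+00 1.1000e-03 2.8004e+00] F [ 0.2  0.6 -0.5] w 82.6
 shift units [ 0.03 -0.01  2.15] turn units [0.007 0.016 0.005]
```

View pics/m9.png

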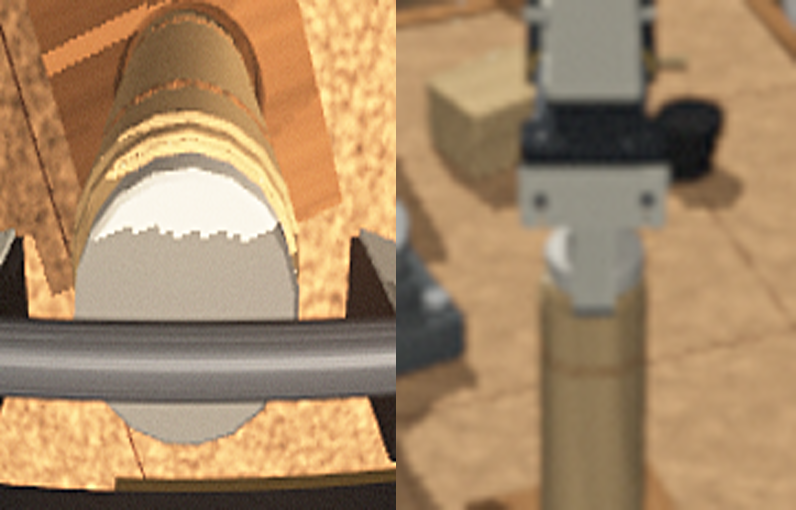

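The face is released and flush, centred in the wrist view at about (325,250). I'll lower the open jaws around the head.

Emit:
step_arm(moves=[0,0,0,0,0,0,-1,0.01,0,0.2,0,0.02,0,-1,0,0,0.4,0,0,0,-1,0,0,0.4,0,0,0,-1,0,0,0.4,0,0,0,-1,0,0,0.3,0,0,0,-1,0,0,0.2,0,0,0,-1,0,0,0,0,0,0,-1])

```text
time: 11.03
tool_pos: [569.2, 86.6, 152.7]
tcp_rot: [-3.141, -0.003, 2.8]
contact_force: [-0.2, 0.5, -0.1]
grip_width: 91.9
```

```bash
python3 -c "
from h import *
plan([570,86.5,154],2.80)
"
```

```text
t 11.03 pos [569.2  86.6 152.7] rot [-3.1413e+00 -2.7000e-03  2.8004e+00] F [-0.2  0.5 -0.1] w 91.9
 shift units [-0.04  0.01 -0.07] turn units [-0.004 -0.038  0.005]
```

Emit:
step_arm(moves=[-0.02,0,-0.05,0,-0.04,0,-1,0,0,0,0,0,0,-1])

```text
time: 11.2
tool_pos: [569.4, 86.4, 153.1]
tcp_rot: [-3.141, -0.001, 2.8]
contact_force: [-0.3, 0.5, -0.0]
grip_width: 91.9
```

```bash
python3 -c "
from h import *
plan([570,86.5,154],2.80)
im=capture('wrist')[...,::-1]; A=cv2.resize(im[120:320,240:420],None,fx=2.2,fy=2.5,interpolation=2)
a=capture('side')[...,::-1]
B=cv2.resize(a[120:220,285:365],(400,500),interpolation=2)
cv2.imwrite('pics/m10.png',np.hstack([A,B]))
"
```

```text
t 11.20 pos [569.4  86.4 153.1] rot [-3.1408e+00 -7.0000e-04  2.8003e+00] F [-0.3  0.5 -0. ] w 91.9
 shift units [-0.03  0.01 -0.05] turn units [-0.011 -0.01   0.004]
```

View pics/m10.png

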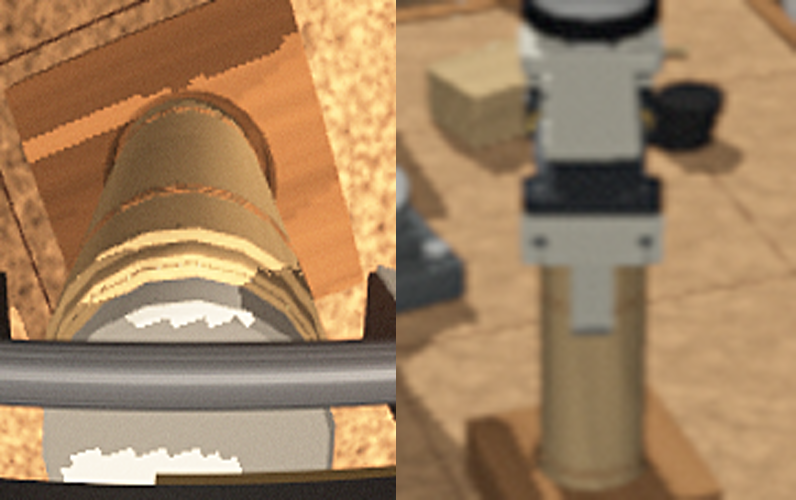

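The face stays seated below the crossbar and the jaws straddle the head. I'll close.

Emit:
step_arm(moves=[0,0,0,0,0,0,1,0,0,0,0,0,0,1,0,0,0,0,0,0,1,0,0,0,0,0,0,1,0,0,0,0,0,0,1,0,0,0,0,0,0,1,0,0,0,0,0,0,1])

```text
time: 11.88
tool_pos: [570.2, 86.3, 154.8]
tcp_rot: [3.141, 0.002, 2.8]
contact_force: [-0.1, 0.1, -0.4]
grip_width: 61.4
```

```bash
python3 -c "
from h import *
plan([569.4,86.4,245],2.80)
"
```

```text
t 11.88 pos [570.2  86.3 154.8] rot [3.1414e+00 2.2000e-03 2.8002e+00] F [-0.1  0.1 -0.4] w 61.4
 shift units [ 0.03 -0.01 -4.51] turn units [0.003 0.031 0.003]
```

Emit:
step_arm(moves=[0,0,-0.1,0,0,0,1,0,0,-0.2,0,0,0,1,0,0,-0.25,0,0,0,1,0,0,-0.25,0,0,0,1])

```text
time: 12.22
tool_pos: [567.5, 86.5, 167.6]
tcp_rot: [-3.139, -0.007, 2.8]
contact_force: [0.2, -0.1, -7.3]
grip_width: 61.5
```

```bash
python3 -c "
from h import *
plan([569.8,86.4,248],2.80)
"
```

```text
t 12.22 pos [567.5  86.5 167.6] rot [-3.1391 -0.0065  2.8001] F [ 0.2 -0.1 -7.3] w 61.5
 shift units [-0.08  0.02 -4.02] turn units [-0.035 -0.094  0.002]
```

Emit:
step_arm(moves=[-0.08,0.01,-0.25,-0.03,-0.07,0,1,-0.01,0,-0.3,-0.01,-0.03,0,1,0,0,-0.3,0,-0.03,0,1,0,0,-0.3,0,-0.02,0,1,0,0,-0.3,0,-0.02,0,1,0,0,-0.3,0,-0.02,0,1])

```text
time: 12.72
tool_pos: [568.6, 86.0, 205.7]
tcp_rot: [-3.141, 0.006, 2.8]
contact_force: [0.2, -0.0, -7.6]
grip_width: 61.4
```

```bash
python3 -c "
from h import *
plan([569.8,86.4,248],2.80)
"
```

```text
t 12.72 pos [568.6  86.  205.7] rot [-3.1411  0.0058  2.8002] F [ 0.2 -0.  -7.6] w 61.4
 shift units [-0.06  0.04 -2.12] turn units [-0.007  0.083  0.003]
```

Emit:
step_arm(moves=[-0.04,0.02,-0.3,0,0.05,0,1,0,0,-0.3,0,0,0,1,0,0,-0.3,0,0,0,1,0,0,-0.3,0,0,0,1,0,0,-0.3,0,0,0,1,0,0,-0.25,0,0,0,1,0,0,-0.15,0,0,0,1,0,0,-0.05,0,0,0,1])

```text
time: 13.38
tool_pos: [569.9, 86.2, 251.1]
tcp_rot: [3.141, 0.005, 2.8]
contact_force: [0.4, -0.6, -6.8]
grip_width: 61.1
```

```bash
python3 -c "
from h import *
plan([569.8,86.4,248],2.80)
"
```

```text
t 13.38 pos [569.9  86.2 251.1] rot [3.1411 0.0047 2.8003] F [ 0.4 -0.6 -6.8] w 61.1
 shift units [0.01 0.01 0.15] turn units [0.007 0.068 0.004]
```

Emit:
step_arm(moves=[0,0,0,0,0.06,0,1,0,0,0,0,0,0,1,0,0,0,0,0,0,1,0,0,0,0,0,0,1,0,0,0,0,0,0,1,0,0,0,0,0,0,1])

```text
time: 13.88
tool_pos: [569.4, 86.1, 250.0]
tcp_rot: [-3.141, -0.002, 2.8]
contact_force: [-0.6, -0.0, -6.4]
grip_width: 61.6
```

```bash
python3 -c "
from h import *
plan([569.8,86.4,248],2.80)
a=capture('side')[...,::-1]; b=capture('scene')[...,::-1]; w=capture('wrist')[...,::-1]
cv2.imwrite('pics/wf.png',w)
cv2.imwrite('pics/m11.png',np.hstack([cv2.resize(a[80:240,270:380],(400,580),interpolation=2),cv2.resize(b[80:240,295:405],(400,580),interpolation=2)]))
plan([569.8,86.4,248],2.80)
print(get_obs()['dq'].round(4))
"
```

```text
t 13.88 pos [569.4  86.1 250. ] rot [-3.1413e+00 -2.0000e-03  2.8003e+00] F [-0.6 -0.  -6.4] w 61.6
 shift units [-0.02  0.02  0.1 ] turn units [-0.005 -0.029  0.004]
t 14.03 pos [569.4  86.2 250.1] rot [-3.1413e+00 -1.8000e-03  2.8003e+00] F [ 0.5 -0.  -6.2] w 61.2
 shift units [-0.01  0.02  0.11] turn units [-0.004 -0.025  0.004]
[-0.0004 -0.0012 -0.0044 -0.0004 -0.0001  0.0004]
```

View pics/m11.png

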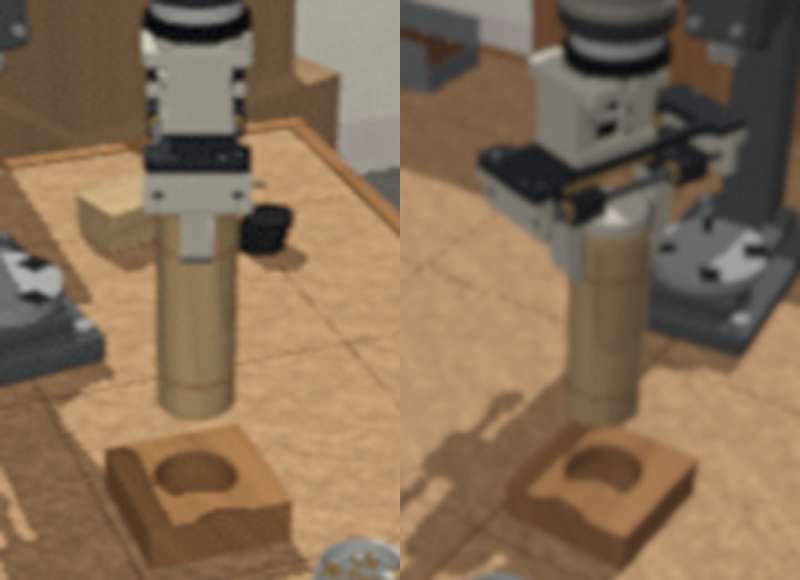

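View pics/wf.png

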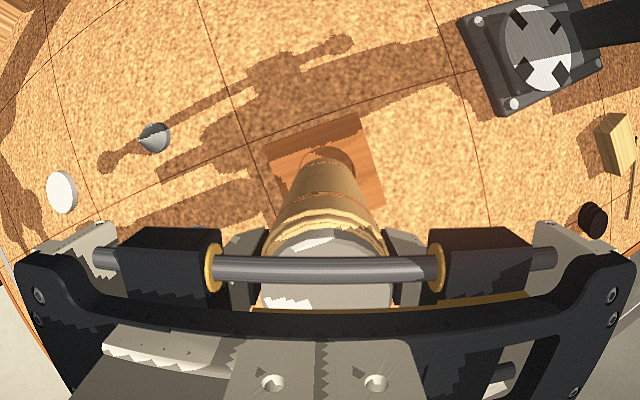

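Both views show the head upright, well clear of the block, with the face seated. I'll check the foot height and hand in.

```bash
python3 -c "
from h import *
o,d=ray('side',(324.2,194.5)); # foot's near edge: 31 mm towards the camera
u=d[0,:2]/np.linalg.norm(d[0,:2]); p=np.array([569.8,86.4])-31*u; t=((p-o[:2])@u)/np.linalg.norm(d[0,:2]); print('foot z',o[2]+t*d[0,2])
print(close_job())
"
```

```text
foot z 114.25871250424791
the job is handed in; nothing more can be done
None
```

The face is seated in the head, and the arm is holding the head upright above the block. I handed the job in at about 14 s of the 45 s allowed.

- **Choosing the face:** I took the smaller white disc and left the green one and the larger white one where they were.
- **Seating the face:** I gripped it by its flange and lowered it straight into the bore. There was no contact force until the rim. It met the rim at the expected height with about 21 N, and I eased that off before letting go. Pictures showed it flush and centred.
- **Lifting the head:** I gripped the wood just below the face (width about 61 mm) and lifted it gently.

**Last checks:**
- **Position:** the foot was about 110 mm above the bench by the arm's reading and 114 mm by the side camera. That is at least 70 mm above the block.
- **Steadiness:** the tool was tilted about 0.1° and still. The vertical load was about 6–7 N, which fits the weight of the head and face.
- **Pictures:** they showed the face still seated. I did not reach for or see any contact with the press, tin or cone.

**Checks that disagreed:**
- **Face width:** the gripper and the wrist camera both put the flange at about 53.5 mm, not the stated 55 mm.
- **Head position:** my first rough side-camera reading was about 10 mm off in y from the other cameras. I used the wrist and scene cameras instead, and the fit showed they were right.

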